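# Contact probe on the boiler's flow pipe

## Robot

A 7-joint arm with a two-finger parallel gripper is mounted at the origin on the work surface. World frame = base frame: x ahead of the robot, y to its left, z up, the work surface at z = 0. Lengths are in m, angles in rad, forces in N, time in s.
With the tool pointing down it reaches from about 0.35 to 0.775 m from the base axis. Payload 3.1 kg.
Tool frame: the origin (TCP) lies at the very end of the fingers, on their centre line; the grasp point (between the pads) lies 19 mm behind it; z points along the fingers, y is the line along which they close (so a half turn about z gives the same grasp; the last joint's range is limited). The gripper opens to 85 mm and grips with 20 to 120 N. Pads are 22 mm wide; open, the fingers measure 114 mm over their backs; the gripper's body (76 mm by 85 mm) begins 54 mm behind the grasp point. The pads swing forward as they close: fully open they stand 13 mm farther back than shut.
Start: joints at [1.145, 0.311, 0.014, 1.512, -0.004, 1.319, -0.027], TCP at [0.206, -0.51, 0.231] pointing down, gripper open.
Joint ranges: [-2.7, 2.7], [-0.3, 1.91], [-1.27, 1.3], [0.12, 2.57], [-1.44, 4.58], [0.2, 2.03], [-3.05, 3.05]. Speed limits (rad/s): [2.79, 2.79, 3.14, 3.14, 3.14, 3.14, 3.14].

## Interface

Orientations are given as a 3x3 rotation matrix whose columns are the frame's x, y, z axes.
In Python, from rig import bot gives the robot as it stands.
- The arm moves only by the shell command python3 -m jog 'ROWS' [OPENING]. ROWS is JSON, a list of rows, each a list of 6 numbers: the shift along the tool's x, y, z as a fraction of full scale, then the turn, a rotation vector about the tool's x, y, z as a fraction of full scale. A call has 1 to 20 rows; each row is the pose to reach, as a shift and turn from the pose commanded when the call began, along the tool's axes at that moment; what a row does not reach only later rows make up. Full scale, the value 1, is 100 mm for a shift and 90 degrees for a turn. A row lasts 1/10 s, in which the tool goes at most 50 mm and 8.59 degrees, less where a joint would pass 70% of its speed; a pose out of reach is approached as far as the arm can. A call with a number of a shift or a turn outside -1 to 1 is refused whole. A call with a gripper value outside its range is refused whole. OPENING is the finger opening in mm, from 0 to 85.4, set as the call begins (- or left out, the last holds). The fingers move at their own pace and stop on an object; the grip force is fixed at half the most. Time passes only in rows, so rows that repeat a pose let the fingers close. It gives the time, the measured TCP pose, the force, the opening and the grip force at its end, in the units of the state.
- bot.get_state(): the state, without advancing time (a new reading comes with each control period).
- bot.camera(name): name is "side" or "top" or "wrist"; returns a dict with "color" (420x560x3 uint8, blue, green, red), "intrinsics" (3x3 intrinsics, pixels), "rvec" (rotation vector, rad) and "tvec" (3), from world to camera coordinates, as OpenCV has them. Camera axes: x right, y down, z forward; pixel columns grow to the right and rows downward; lengths in m; the calibration is good to about 2 mm. A picture is of the moment at which its call begins. There is no depth.
- bot.close_job(): hands the job in; it is judged then, once.
Trained networks look in the newest picture that a camera, given by its name, has taken for a name from the list of things; names that differ only in an ending like _2 or _b are one class to them, and where a whole thing is asked for, a point or a joint stands for the part that bears it (a point fixed in the world has none). Each returns a list of dicts, best first, with "score" (0 to 1); they miss things now and then, are a little off and sometimes report something else, mostly with a low value. They report only what shows in the picture. A call takes as long as a camera call. They do not tell look-alikes from the thing itself.
- bot.trace(camera, thing): "pixels" (420x560 bool, what is visible of it).
- bot.tip_of(camera, thing): "position" ([x, y, z] in m, in world coordinates, good to about 4 mm: a listed point, or the origin of a listed thing).
The state is a dict: "clock": time; "qpos": joint angles; "joint_vel": joint speeds; "joint_efforts": joint torques, N m; "tool_pos": TCP position; "orientation": TCP orientation; "force": force on the tool from outside, world axes, zero at the start; "wrist_torque": the same for the moment, N m; "finger_gap": opening from 0.0 (shut) to 1.0 (fully open); "grasp_force": force on a finger pad.
Only numpy, scipy, OpenCV 4.12 (cv2) and the standard library are available. Lean on these libraries where they do the work, as an engineer would, in place of code of your own. Each camera call takes 0.05 s, during which the arm holds its last target. There are 200 camera calls.

## Task

Push the open door of the white boiler control box shut until it clicks home on its catch; only then take the yellow contact probe out of its grey rest. Press the probe's sprung tip gently, about half-way in, on the red dot of the flow pipe's brass test face, with the probe standing square to that slanted face. Finish while holding it there in the gripper, with the door still shut; do not use the blue dot, never press hard, and leave the bottle, spray can, screwdriver and coupling alone.

Things in the scene. Friction and masses are not known exactly. Their poses are not given: they have to be found in the camera images.
- control_box: White steel box on the worktop, fixed, 140 deep (x) x 240 wide (y) x 200 mm high, open at its front, which faces its own -x. Origin: centre of its underside; z up. Its top is 200 mm above the worktop.
- door (a joint): Angle (rad) of the grey door, a flat panel 240 wide x 192 high (4 to 196 mm up) x 12 mm, no handle. 0 = shut on its stop, grows opening towards the robot. Vertical hinge at the box's front left (+y) edge; stays where left; under 1 N swings it. A sprung ball catch is met near 0.08, resists up to 7 N at the free edge, is passed near 0.035; then it snaps home and is held (below 0.02).
- door_hinge (a point): Point on the hinge line, in the plane of the door's inner face, 100 mm up; at x -70, y +120 mm in the box's frame. Its axes turn with the door and are the box's at 0 rad: the door runs 240 mm along its -y from here, the outer face, the one to push, is at its x = -12 mm and is pushed towards +x.
- door_edge (a point): Outer top corner of the door at its free edge (240 mm from the hinge, 196 mm above the worktop, on the outer face); moves with the door.
- probe: Loose contact probe, 0.13 kg, upright in its rest. Yellow square handle 24 x 24 mm, 6 to 91 mm above the origin, on a black round guard 36 mm wide, 6 mm thick. Origin: centre of the guard's underside, on the rest's top; z up the handle, x and y square to its flats. Below, an 11 mm stem runs down 30 mm, then the sprung 8 mm tip, its round end 66 mm below the origin.
- tip (a joint): Travel in m of the probe's sprung tip into the stem: 0 = fully out, 0.014 = fully in. The spring pushes with 0.9 N at 0 and 300 N/m more: 3 N at half-way, 5 N fully in.
- tip_end (a point): Very end of the probe's sprung tip, on its axis.
- probe_rest: Grey block 75 x 75 x 85 mm high, fixed to the worktop, with a hole 15 mm square and 75 mm deep in its top, in which the probe's stem stands loosely; lift the probe at least 70 mm straight up to clear it. Origin: centre of its underside.
- flow_spot: Round brass test face, 42 mm wide, a RED dot of 20 mm in its middle, fixed on top of the copper flow pipe, slanted 0.3 rad (17 degrees) from level, facing up and towards the robot. Origin: centre of the dot, on the face, 105 mm above the worktop; z points out of the face. The copper loop behind it is lower (to 56 mm).
- return_spot: The same test face with a BLUE dot, on the return pipe; not to be used. The two pipes can stand in either place.
- water_bottle: Loose clear water bottle, 72 mm diameter, 210 mm high, not to be disturbed. Origin: centre of its underside.
- spray_can: Loose red and yellow spray can, 56 mm diameter, 170 mm high, not to be disturbed. Origin: centre of its underside.
- screwdriver: Loose screwdriver lying on the worktop along its x, not to be disturbed. Origin: at worktop height below its middle.
- coupling: Loose brass pipe coupling standing on end, 38 mm diameter, 40 mm high, not to be disturbed. Origin: centre of its underside.
Mind the look-alikes: they are no part of the job. Leave any purple look-alike of the probe alone. Of the things that look like the probe_rest, the smaller one is meant.

How it is judged:
By the outcome, as a careful person would: the job done as asked, in the order asked, and still so for the second after the job is handed in, while the arm keeps its last pose, push and grip.
It also fails if it takes over 54 s, if anything falls off the work surface, if the arm or the gripper's body presses on something with over 40 N, if the wrist force passes 120 N, or if a joint passes its speed limit or range.

## Working session

There is one attempt and no reset: what is moved stays moved. The work goes in short steps, Python scripts to look and compute and a shell command to move; the robot and the scene stay as the last step left them, time stands still between calls to the robot, and variables do not carry over. Pictures are saved under pics/ and viewed, at most 10 in all, crops included, and the job is handed in when it is done.

```bash
mkdir -p pics; ls; cat > h.py <<'E'
import numpy as np, cv2
from rig import bot
def look(cam,things,pic=None):
    c=bot.camera(cam)
    if pic: cv2.imwrite('pics/'+pic,c['color'])
    for t in things:
        for d in bot.tip_of(cam,t)[:4]:
            p=np.array(d['position']);uv=cv2.projectPoints(p.reshape(1,3),np.array(c['rvec']),np.array(c['tvec']),np.array(c['intrinsics']),None)[0].ravel()
            print(cam,t,round(d['score'],2),np.round(p,4),uv.round())
    return c
E
python3 - <<'E'
from h import *
T=['control_box','door_hinge','door_edge','probe','tip_end','probe_rest','flow_spot','return_spot','water_bottle','spray_can','screwdriver','coupling']
look('top',T,'top0.png');look('side',T,'side0.png')
s=bot.get_state();print(s['clock'],s['tool_pos'],s['orientation'])
E
```

```text
pics
top control_box 0.63 [ 0.6531  0.2081 -0.0044] [206. 190.]
top door_hinge 0.73 [0.5723 0.3171 0.0993] [164. 209.]
top door_hinge 0.62 [0.4422 0.1163 0.1985] [225. 249.]
top door_edge 0.76 [0.4456 0.1146 0.2004] [225. 248.]
top probe 0.7 [0.5076 0.0014 0.0673] [267. 232.]
top probe 0.43 [ 0.4559 -0.0887  0.0863] [296. 249.]
top tip_end 0.47 [ 0.4551 -0.0879  0.0857] [296. 249.]
top tip_end 0.26 [ 0.5998 -0.2454  0.1008] [347. 202.]
top probe_rest 0.83 [ 0.3405  0.0316 -0.0005] [257. 286.]
top probe_rest 0.79 [ 0.4534 -0.0949 -0.0007] [297. 252.]
top probe_rest 0.56 [ 0.6087 -0.1284  0.1008] [309. 199.]
top flow_spot 0.56 [ 0.6074 -0.1282  0.1059] [310. 199.]
top return_spot 0.72 [ 0.5992 -0.244   0.1008] [347. 202.]
top water_bottle 0.72 [ 0.6222 -0.4303 -0.0035] [398. 202.]
top spray_can 0.85 [ 8.115e-01 -1.174e-01  3.000e-04] [304. 145.]
top spray_can 0.71 [ 0.4542 -0.0899  0.0884] [296. 249.]
top screwdriver 0.67 [ 0.3973 -0.3783  0.0011] [385. 270.]
top coupling 0.75 [ 0.6219 -0.4316 -0.0051] [399. 202.]
top coupling 0.56 [ 0.4628 -0.2229 -0.0025] [336. 249.]
side control_box
[... 282 characters left out ...]
 0.4522 -0.0916 -0.002 ] [229. 280.]
side probe_rest 0.57 [ 0.3379  0.0326 -0.0012] [175. 252.]
side probe_rest 0.2 [0.6509 0.2091 0.0049] [274. 189.]
side flow_spot 0.58 [ 0.6068 -0.1251  0.1036] [297. 245.]
side return_spot 0.88 [ 0.5992 -0.25    0.1101] [314. 287.]
side water_bottle 0.95 [ 0.6256 -0.432   0.0017] [359. 398.]
side spray_can 0.58 [ 0.8106 -0.1163  0.0021] [371. 255.]
side screwdriver 0.26 [ 0.4518 -0.0943  0.0825] [227. 256.]
side coupling 0.79 [ 0.468  -0.2211 -0.0046] [248. 324.]
1.3 [ 0.20595617 -0.51002099  0.23132562] [[ 9.27241723e-01  3.74463333e-01  1.67038227e-06]
 [ 3.74463331e-01 -9.27241719e-01 -8.94092362e-05]
 [-3.19316324e-05  8.35294711e-05 -9.99999996e-01]]
```

```bash
python3 - <<'E'
import cv2,numpy as np
t=cv2.imread('pics/top0.png');s=cv2.imread('pics/side0.png')
cv2.imwrite('pics/topc.png',cv2.resize(t[110:320,140:420],(800,600),interpolation=cv2.INTER_CUBIC))
cv2.imwrite('pics/sidec.png',cv2.resize(s[90:360,120:480],(800,600),interpolation=cv2.INTER_CUBIC))
E
```

```text
(no output)
```

View pics/topc.png

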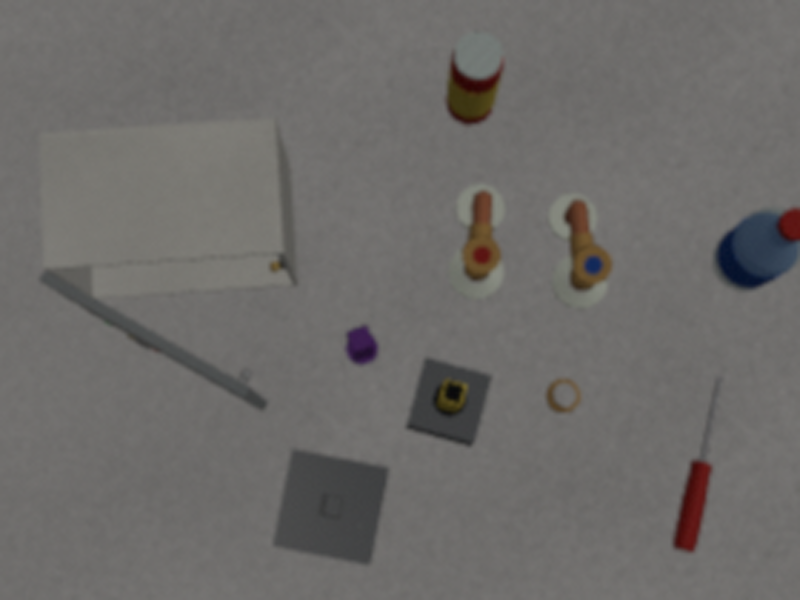

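View pics/sidec.png

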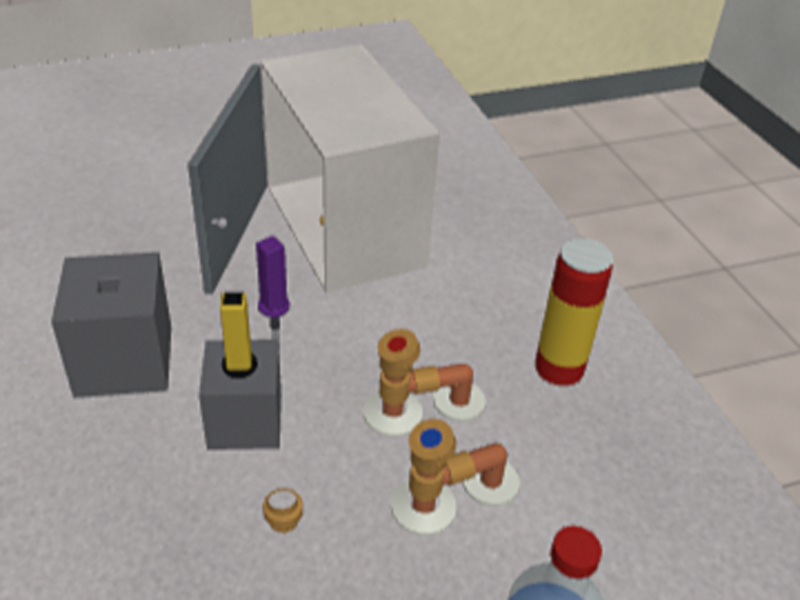

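The side crop shows:
- Yellow probe in the smaller rest at full-frame (227,250).
- Purple look-alike at (243,230) and the larger empty block at (175,240).
- Red-dot face at (298,245) and blue-dot face at (314,287).

The networks agree. I'll go to the front of the door with the fingers shut.

```bash
python3 -m jog '[[0.67,-0.59,0,0,0,0.244],[0.67,-0.59,0,0,0,0.244],[0.67,-0.59,0,0,0,0.244],[0.67,-0.59,0,0,0,0.244]]' 0
python3 -m jog '[[0.35,-1,-0.2,0,0,0],[0.35,-1,-0.2,0,0,0],[0.35,-1,-0.2,0,0,0]]'
python3 -m jog '[[0.35,-1,-0.2,0,0,0],[0.35,-1,-0.2,0,0,0],[0.35,-1,-0.2,0,0,0]]'
python3 -m jog '[[0.35,-1,0,0,0,0],[0.35,-1,0,0,0,0],[0.35,-1,0,0,0,0]]'
python3 -m jog '[[0.3,-1,0,0,0,0],[0.3,-1,0,0,0,0],[0.3,-1,0,0,0,0],[0.3,-1,0,0,0,0]]'
```

```text
clock: 1.7
tool_pos: [0.2469, -0.4293, 0.2316]
orientation: [[1.0, 0.004, 0.0], [0.004, -1.0, -0.001], [0.0, 0.001, -1.0]]
force: [-1.0, -0.2, -0.3]
finger_gap: 0.328
grasp_force: 0.0
clock: 2.0
tool_pos: [0.2839, -0.326, 0.2526]
orientation: [[1.0, 0.01, 0.003], [0.01, -1.0, 0.001], [0.003, -0.001, -1.0]]
force: [0.0, -0.8, -0.2]
finger_gap: 0.003
grasp_force: 0.0
clock: 2.3
tool_pos: [0.3186, -0.2261, 0.2728]
orientation: [[1.0, 0.01, 0.003], [0.01, -1.0, 0.0], [0.003, -0.0, -1.0]]
force: [0.2, -0.5, -0.5]
finger_gap: 0.003
grasp_force: 0.0
clock: 2.6
tool_pos: [0.3528, -0.1255, 0.2718]
orientation: [[1.0, 0.011, 0.002], [0.011, -1.0, 0.002], [0.002, -0.002, -1.0]]
force: [-0.5, -0.2, 0.0]
finger_gap: 0.001
grasp_force: 0.0
clock: 3.0
tool_pos: [0.3814, -0.0305, 0.2714]
orientation: [[1.0, 0.004, 0.0], [0.004, -1.0, -0.001], [0.0, 0.001, -1.0]]
force: [0.7, -0.6, -0.3]
finger_gap: 0.004
grasp_force: 0.0
```

```bash
python3 -m jog '[[0,-0.8,0,0,0,0],[0,-0.8,0,0,0,0],[0,-0.8,0,0,0,0]]'
python3 -m jog '[[0,-0.8,0.6,0,0,0],[0,-0.8,0.6,0,0,0],[0,-0.8,0.6,0,0,0]]'
python3 -m jog '[[0,0,0.6,0,0,0],[0,0,0.6,0,0,0],[0,0,0.6,0,0,0]]'
python3 -m jog '[[0.25,0,0,0,0,0],[0.5,0,0,0,0,0],[0.75,0,0,0,0,0],[0.9,0,0,0,0,0],[1,0,0,0,0,0],[1,0,0,0,0,0]]'
python3 - <<'E'
from h import *
for c in('side','top'):look(c,['door_edge','door_hinge','control_box'])
E
```

```text
clock: 3.3
tool_pos: [0.3809, 0.0518, 0.2716]
orientation: [[1.0, 0.006, 0.001], [0.006, -1.0, 0.001], [0.001, -0.001, -1.0]]
force: [0.3, -0.1, 0.1]
finger_gap: -0.001
grasp_force: 0.0
clock: 3.6
tool_pos: [0.3782, 0.1314, 0.2081]
orientation: [[1.0, 0.006, -0.007], [0.006, -1.0, 0.001], [-0.007, -0.001, -1.0]]
force: [0.7, -1.8, -0.7]
finger_gap: -0.002
grasp_force: 0.0
clock: 3.9
tool_pos: [0.3799, 0.127, 0.1499]
orientation: [[1.0, -0.003, -0.005], [-0.003, -1.0, -0.002], [-0.005, 0.002, -1.0]]
force: [-0.1, -0.0, 0.3]
finger_gap: 0.002
grasp_force: 0.0
clock: 4.5
tool_pos: [0.483, 0.1289, 0.1526]
orientation: [[1.0, -0.002, 0.003], [-0.002, -1.0, 0.0], [0.003, -0.0, -1.0]]
force: [-0.5, 0.3, -0.1]
finger_gap: 0.004
grasp_force: 0.0
side door_edge 0.72 [0.4927 0.0923 0.1948] [225. 166.]
side door_edge 0.65 [ 0.4658 -0.2227  0.0007] [248. 324.]
side door_edge 0.36 [0.6505 0.2061 0.001 ] [274. 191.]
side door_hinge 0.83 [0.5695 0.3173 0.0991] [238. 148.]
side door_hinge 0.59 [ 0.3933 -0.3782 -0.0005] [228. 406.]
side door_hinge 0.48 [ 4.648e-01 -2.248e-01 -4.000e-04] [247. 325.]
side door_hinge 0.44 [0.4913 0.0887 0.1939] [225. 167.]
side control_box 0.7 [0.6546 0.2029 0.0022] [276. 191.]
top door_edge 0.67 [0.4869 0.0947 0.1995] [233. 234.]
top door_hinge 0.51 [0.5728 0.3214 0.1015] [163. 208.]
top control_box 0.94 [ 0.6526  0.2082 -0.0032] [206. 190.]
```

```bash
python3 -m jog '[[0.2,0,0,0,0,0],[0.4,0,0,0,0,0],[0.5,0,0,0,0,0],[0.53,0,0,0,0,0],[0.56,0,0,0,0,0],[0.56,0,0,0,0,0]]'
python3 - <<'E'
from h import *
for c in('side','top'):look(c,['door_edge'])
E
python3 -m jog '[[0.02,0,0,0,0,0],[0.04,0,0,0,0,0],[0.06,0,0,0,0,0]]'
python3 -m jog '[[0.02,0,0,0,0,0],[0.04,0,0,0,0,0],[0.06,0,0,0,0,0]]'
```

```text
clock: 5.5
tool_pos: [0.5362, 0.1302, 0.1512]
orientation: [[1.0, 0.001, -0.001], [0.001, -1.0, -0.0], [-0.001, 0.0, -1.0]]
force: [-1.2, -0.5, 0.1]
finger_gap: 0.003
grasp_force: 0.0
side door_edge 0.72 [0.5474 0.0765 0.1956] [249. 166.]
top door_edge 0.62 [0.5458 0.0801 0.1987] [239. 213.]
clock: 6.0
tool_pos: [0.5428, 0.1299, 0.1513]
orientation: [[1.0, 0.001, 0.0], [0.001, -1.0, -0.0], [0.0, 0.0, -1.0]]
force: [-0.6, 1.1, 0.3]
finger_gap: -0.0
grasp_force: 0.0
clock: 6.3
tool_pos: [0.5479, 0.13, 0.1511]
orientation: [[1.0, 0.001, -0.002], [0.001, -1.0, -0.0], [-0.002, 0.0, -1.0]]
force: [-4.0, -0.5, 2.3]
finger_gap: 0.006
grasp_force: 0.0
```

```bash
python3 -m jog '[[0.02,0,0,0,0,0],[0.04,0,0,0,0,0],[0.04,0,0,0,0,0]]'
python3 -m jog '[[0.02,0,0,0,0,0],[0.04,0,0,0,0,0],[0.04,0,0,0,0,0]]'
python3 -m jog '[[0.02,0,0,0,0,0],[0.03,0,0,0,0,0],[0.03,0,0,0,0,0]]'
python3 - <<'E'
from h import *
for c in('side','top'):look(c,['door_edge'])
E
```

```text
clock: 6.6
tool_pos: [0.5493, 0.1304, 0.1504]
orientation: [[1.0, 0.002, -0.007], [0.002, -1.0, -0.001], [-0.007, 0.001, -1.0]]
force: [-6.8, -0.1, 2.2]
finger_gap: -0.004
grasp_force: 0.0
clock: 6.9
tool_pos: [0.5528, 0.1306, 0.1501]
orientation: [[1.0, 0.003, -0.008], [0.003, -1.0, -0.001], [-0.008, 0.001, -1.0]]
force: [-6.5, -0.0, 0.3]
finger_gap: -0.004
grasp_force: 0.0
clock: 7.2
tool_pos: [0.56, 0.1301, 0.151]
orientation: [[1.0, 0.001, 0.001], [0.001, -1.0, 0.0], [0.001, -0.0, -1.0]]
force: [0.8, 0.5, -1.1]
finger_gap: 0.005
grasp_force: 0.0
side door_edge 0.81 [0.5808 0.0793 0.1935] [262. 164.]
top door_edge 0.6 [0.5753 0.08   0.2014] [239. 203.]
top door_edge 0.23 [ 0.6234 -0.4333 -0.0019] [400. 201.]
```

```bash
python3 -m jog '[[0.02,0,0,0,0,0],[0.03,0,0,0,0,0],[0.03,0,0,0,0,0]]'
python3 -m jog '[[0.02,0,0,0,0,0],[0.03,0,0,0,0,0],[0.03,0,0,0,0,0]]'
python3 - <<'E'
from h import *
for c in('side','top'):look(c,['door_edge'])
E
```

```text
clock: 7.7
tool_pos: [0.5608, 0.1301, 0.1509]
orientation: [[1.0, 0.001, -0.004], [0.001, -1.0, -0.001], [-0.004, 0.001, -1.0]]
force: [-4.4, -1.6, 1.0]
finger_gap: -0.0
grasp_force: 0.0
clock: 8.0
tool_pos: [0.5606, 0.1302, 0.1505]
orientation: [[1.0, 0.003, -0.011], [0.003, -1.0, -0.002], [-0.011, 0.002, -1.0]]
force: [-11.8, -1.8, 4.5]
finger_gap: -0.005
grasp_force: 0.0
side door_edge 0.82 [0.5772 0.0762 0.1944] [261. 164.]
top door_edge 0.58 [0.58   0.0804 0.201 ] [239. 201.]
```

The door gave way past its catch at about 7 N and now stands on its stop, with force rising and no movement. I'll back off and look at the probe and the red face from above.

```bash
python3 -m jog '[[-0.2,0,0,0,0,0],[-0.6,0,0,0,0,0],[-1,0,0,0,0,0],[-1,0,0,0,0,0]]' 
python3 -m jog '[[-0.1,0,-0.5,0,0,0],[-0.1,0,-1,0,0,0],[-0.1,0,-1,0,0,0]]' 85
python3 -m jog '[[-0.1,0.5,-0.8,0,0,0],[-0.1,1,-0.8,0,0,0],[-0.1,1,-0.8,0,0,0]]'
python3 -m jog '[[0,0.5,0,0,0,0],[0,1,0,0,0,0],[0,1,0,0,0,0],[0,1,0,0,0,0]]'
python3 - <<'E'
from h import *
T=['probe','tip_end','probe_rest','flow_spot','return_spot']
c=look('wrist',T,'w1.png')
R=cv2.Rodrigues(np.array(c['rvec']))[0];print(-R.T@np.array(c['tvec']).ravel(),R.round(2))
s=bot.get_state();print(s['tool_pos'])
for n in('top','side'):look(n,['door_edge','probe','flow_spot'],n+'1.png')
E
```

```text
clock: 8.6
tool_pos: [0.4592, 0.1301, 0.1499]
orientation: [[1.0, 0.005, -0.006], [0.005, -1.0, -0.004], [-0.006, 0.004, -1.0]]
force: [1.2, 0.1, -0.8]
finger_gap: -0.001
grasp_force: 0.0
clock: 8.9
tool_pos: [0.4606, 0.1321, 0.2586]
orientation: [[1.0, 0.001, 0.016], [0.001, -1.0, 0.003], [0.016, -0.003, -1.0]]
force: [1.5, 1.3, 0.6]
finger_gap: 0.51
grasp_force: 0.0
clock: 9.2
tool_pos: [0.4473, 0.0271, 0.3338]
orientation: [[1.0, -0.001, 0.005], [-0.001, -1.0, -0.002], [0.005, 0.002, -1.0]]
force: [0.9, 0.0, -0.2]
finger_gap: 0.987
grasp_force: 0.0
clock: 9.6
tool_pos: [0.4463, -0.0719, 0.3312]
orientation: [[1.0, -0.004, 0.001], [-0.004, -1.0, 0.0], [0.001, -0.0, -1.0]]
force: [0.2, 0.7, 0.2]
finger_gap: 0.994
grasp_force: 0.0
wrist probe 0.58 [0.5086 0.0019 0.0681] [218. 124.]
wrist probe 0.56 [ 0.4555 -0.0893  0.0805] [294. 170.]
wrist tip_end 0.59 [ 0.6111 -0.1274  0.1028] [334.  20.]
wrist probe_rest 0.84 [ 0.4601 -0.091  -0.0063] [293. 158.]
wrist probe_rest 0.57 [0.3439 0.0337 0.0028] [210. 236.]
wrist flow_spot 0.6 [ 0.6128 -0.1294  0.1055] [337.  17.]
wrist return_spot 0.97 [ 0.6022 -0.2399  0.1038] [445.  29.]
wrist return_spot 0.25 [ 0.4566 -0.0878  0.0808] [293. 169.]
[ 0.51184464 -0.07131545  0.47335505] [[-0.   -1.    0.  ]
 [-0.97  0.    0.26]
 [-0.26  0.   -0.97]]
[ 0.4460426  -0.06863002  0.33141718]
top door_edge 0.75 [0.5738 0.079  0.1979] [239. 204.]
top probe 0.41 [0.5107 0.0029 0.0664] [267. 231.]
top flow_spot 0.46 [ 0.6046 -0.1286  0.1018] [310. 200.]
side door_edge 0.9 [0.5784 0.0765 0.1977] [261. 163.]
side probe 0.87 [ 0.4541 -0.0937  0.0821] [228. 256.]
side probe 0.69 [0.5116 0.0042 0.067 ] [243. 227.]
side flow_spot 0.58 [ 0.6103 -0.1224  0.104 ] [299. 244.]
```

View pics/w1.png

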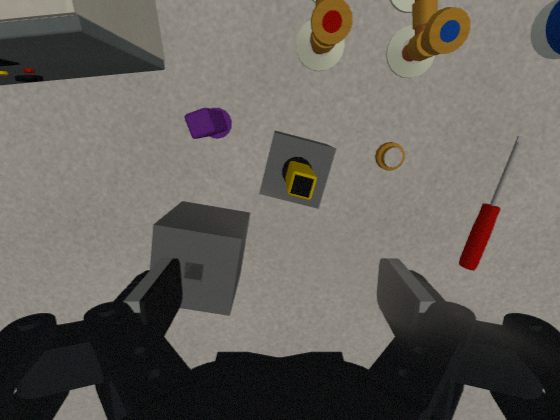

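The yellow probe's top is at (302,185) in the smaller rest centred at (297,170). The purple one lies off at (205,122), the bigger empty block at (200,255), the red dot at (332,22) and the blue dot at (449,32). The face's direction is needed, so I'll look from closer over the pipes.

```bash
python3 -m jog '[[0.4,0.2,0,0,0,0],[0.8,0.4,0,0,0,0],[0.9,0.7,0,0,0,0],[0.9,0.7,0,0,0,0]]' 
python3 -m jog '[[0.4,0,0,0,0,0],[0.5,0,0,0,0,0],[0.5,0,0,0,0,0],[0.5,0,0,0,0,0]]'
python3 - <<'E'
from h import *
T=['flow_spot','return_spot','probe_rest','probe']
look('wrist',T,'w2.png')
import pickle
c=bot.camera('wrist');pickle.dump(c,open('w2.pkl','wb'))
E
```

```text
clock: 10.7
tool_pos: [0.5366, -0.1461, 0.3292]
orientation: [[1.0, -0.007, -0.002], [-0.007, -1.0, -0.002], [-0.002, 0.002, -1.0]]
force: [0.2, -0.9, 0.3]
finger_gap: 0.996
grasp_force: 0.0
clock: 11.1
tool_pos: [0.5854, -0.1397, 0.3314]
orientation: [[1.0, 0.001, -0.001], [0.001, -1.0, 0.0], [-0.001, -0.0, -1.0]]
force: [-0.7, -0.2, 0.4]
finger_gap: 0.994
grasp_force: 0.0
wrist flow_spot 0.79 [ 0.6108 -0.1271  0.1045] [268. 158.]
wrist return_spot 0.64 [ 0.6026 -0.2428  0.1034] [371. 166.]
wrist probe_rest 0.84 [0.3398 0.0352 0.0035] [172. 319.]
wrist probe_rest 0.74 [ 0.4613 -0.0921 -0.006 ] [249. 247.]
wrist probe 0.96 [0.5101 0.0015 0.063 ] [172. 232.]
wrist probe 0.69 [ 0.4568 -0.0892  0.0794] [241. 274.]
```

View pics/w2.png

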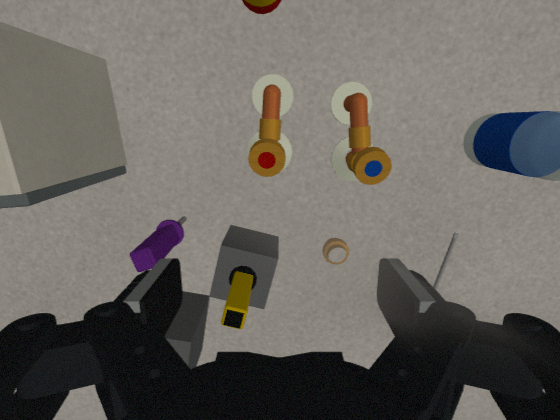

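```bash
cat > fit.py <<'E'
from h import *
import pickle
from scipy.optimize import least_squares
c2=pickle.load(open('w2.pkl','rb')); cs=bot.camera('side'); ct=bot.camera('top')
cv2.imwrite('pics/side2.png',cs['color'])
def P(c,X): return cv2.projectPoints(np.float64(X).reshape(-1,1,3),np.array(c['rvec']),np.array(c['tvec']),np.array(c['intrinsics']),None)[0].reshape(-1,2)
def ray(c,uv,z):
    R=cv2.Rodrigues(np.array(c['rvec']))[0];K=np.array(c['intrinsics']);t=np.array(c['tvec']).ravel()
    d=R.T@np.linalg.inv(K)@np.array([*uv,1]);o=-R.T@t;return o+d*(z-o[2])/d[2]
def mom(wts):
    y,x=np.nonzero(wts>0);w=wts[y,x].astype(float);w/=w.sum()
    m=np.array([w@x,w@y]);d=np.stack([x,y],1)-m;return m,(d*w[:,None]).T@d,wts.sum()
def softred(c,uv,r=14):
    im=c['color'].astype(float);b,g,rr=im[...,0],im[...,1],im[...,2]
    s=(rr>2.2*g)&(rr>60);m=np.zeros(s.shape,np.uint8);cv2.circle(m,tuple(int(v) for v in uv),r,1,-1)
    return (s&(m>0)).astype(float)
if __name__=='__main__':
    obs=[]
    for n,c,uv in(('w',c2,(267,160)),('s',cs,(298,245)),('t',ct,(310,200))):
        m,C,N=mom(softred(c,uv));print(n,m,np.sqrt(np.linalg.eigvalsh(C))*2,N);obs.append((c,m,C))
    def circ(p):
        a=np.linspace(0,2*np.pi,60,endpoint=False);ps,t=p[3],p[4] if len(p)>4 else .3
        n=np.array([-np.sin(t)*np.cos(ps),-np.sin(t)*np.sin(ps),np.cos(t)])
        u=np.array([np.cos(t)*np.cos(ps),np.cos(t)*np.sin(ps),np.sin(t)]);v=np.cross(n,u)
        return p[:3]+.01*(np.cos(a)[:,None]*u+np.sin(a)[:,None]*v)
    def res(p):
        r=[]
        for c,m,C in obs[:2]:
            q=P(c,circ(p));r+=list(q.mean(0)-m)
            d=q-q.mean(0);M=d.T@d/len(q)/2
            s=C/np.sqrt(np.linalg.det(C))-M/np.sqrt(np.linalg.det(M));r+=list(10*np.array([s[0,0],s[0,1],s[1,1]]))
        return r
    for ps in(-.3,0,.3):
        f=least_squares(res,[.609,-.127,.105,ps]);print('fit',f.x.round(4),f.cost,np.round(f.fun,2))
    # rest yaw / handle yaw (w1 picture is in the same orientation)
    # white flanges
    im=c2['color'].astype(int);w=((im.min(2)>140)&(np.ptp(im,axis=2)<40)).astype(np.uint8)
    k,l,st,cc=cv2.connectedComponentsWithStats(w)
    for i in range(1,k):
        if st[i,4]>150: print('white',st[i],cc[i].round(1))
    im=cv2.imread('pics/w1.png')[125:215,250:345]
    cv2.imwrite('pics/w1c.png',cv2.resize(im,None,fx=6,fy=6,interpolation=cv2.INTER_CUBIC))
E
python3 fit.py
```

```text
w [265.59307359 159.98268398] [8.4069906  8.74858509] 231.0
s [298.35714286 244.4047619 ] [3.15146022 4.20293593] 42.0
t [308.09090909 198.90909091] [2.48632624 2.75140835] 22.0
fit [ 0.6091 -0.1246  0.1055 -0.1033] 1.0758225486917137 [-0.02  0.02 -0.42 -0.16  0.37  0.1   0.01  0.44  1.16 -0.52]
fit [ 0.6091 -0.1246  0.1055 -0.1032] 1.0758225489293585 [-0.02  0.02 -0.42 -0.16  0.37  0.1   0.01  0.44  1.16 -0.52]
fit [ 0.6091 -0.1246  0.1055 -0.1032] 1.0758225496065295 [-0.02  0.02 -0.42 -0.16  0.37  0.1   0.01  0.44  1.16 -0.52]
white [252  75  41  41 792] [272.7  91.8]
white [331  82  41  43 732] [346.8  99.4]
white [278 134  14  33 193] [285.5 147.5]
```

View pics/w1c.png

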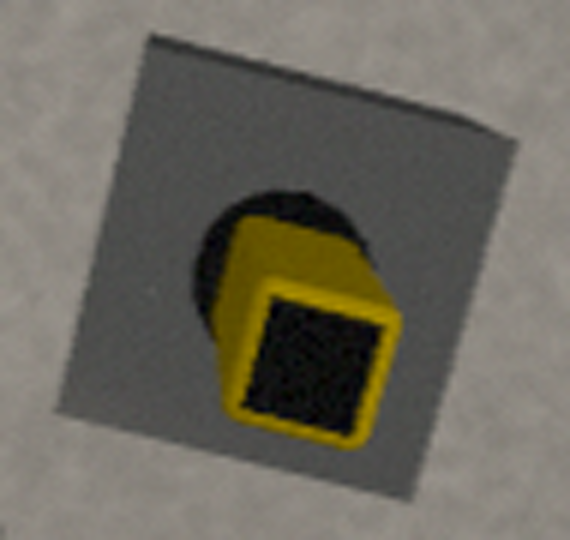

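```bash
python3 - <<'E'
from fit import *
for n,b,f in(('flow',(272,95.5),(271.7,150.5)),('ret',(351.5,103.5),None)):
    B=ray(c2,b,.004);print(n,'back',B)
    if f: F=ray(c2,f,.004);print('front',F,'yaw',np.arctan2(*(B-F)[[1,0]]))
im=c2['color'];
import cv2
a=cv2.resize(im[65:195,225:400],None,fx=4.5,fy=4.5,interpolation=cv2.INTER_CUBIC)
cv2.imwrite('pics/w2c.png',a)
E
```

```text
flow back [ 0.68473921 -0.13025033  0.004     ]
front [ 0.61110638 -0.1294207   0.004     ] yaw -0.011266600342534818
ret back [ 0.67443189 -0.23863084  0.004     ]
```

View pics/w2c.png

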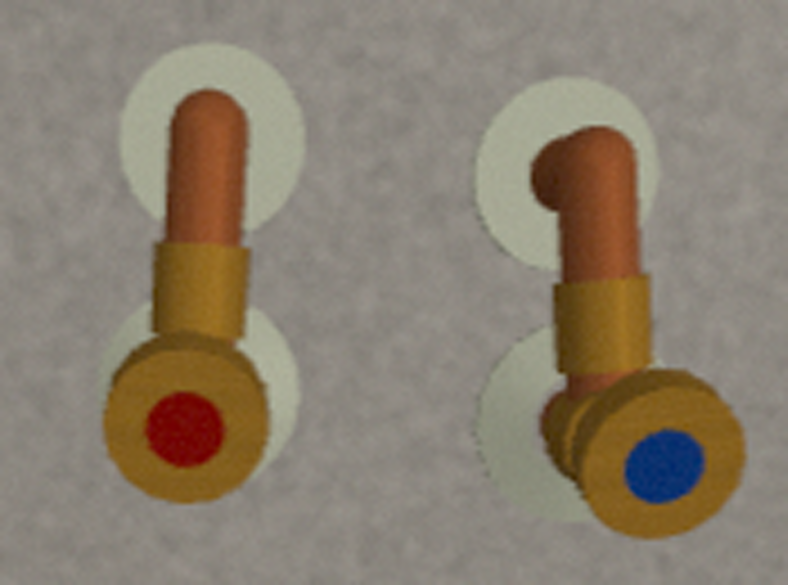

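The face points nearly straight back at the robot: yaw is about -0.05, and an error there hardly matters at a 0.3 tilt. The handle's flats are at yaw -15°. I'll move above the probe, turn to match and remeasure.

```bash
python3 -m jog '[[-0.3,-0.1,0,0,0,0.06],[-0.6,-0.3,0,0,0,0.12],[-1,-0.45,0,0,0,0.167],[-1,-0.45,0,0,0,0.167],[-1,-0.45,0,0,0,0.167],[-1,-0.45,0,0,0,0.167]]'
python3 - <<'E'
from h import *
import fit
c=look('wrist',['probe','probe_rest'],'w3.png')
im=c['color'].astype(int)
ye=((im[...,2]>80)&(im[...,1]>60)&(im[...,0]<0.4*im[...,2])).astype(np.uint8)
u,v=fit.P(c,[.455,-.091,.176])[0];print('exp',u,v)
m=np.zeros_like(ye);cv2.circle(m,(int(u),int(v)),40,1,-1)
bl=((im.max(2)<45)&(m>0)).astype(np.uint8)
k,l,st,cc=cv2.connectedComponentsWithStats(bl)
for i in range(1,k):
    if st[i,4]>60:
        ct=cv2.findContours((l==i).astype(np.uint8),0,2)[0][0];print(st[i],fit.ray(c,cc[i],.176).round(4),cv2.minAreaRect(ct))
s=bot.get_state();print(s['tool_pos'],s['orientation'])
E
```

```text
clock: 12.2
tool_pos: [0.4867, -0.0958, 0.3317]
orientation: [[0.966, -0.259, 0.002], [-0.259, -0.966, -0.0], [0.002, 0.0, -1.0]]
force: [0.3, -0.8, 0.4]
finger_gap: 0.992
grasp_force: 0.0
wrist probe 0.87 [ 0.4558 -0.0863  0.0817] [279. 204.]
wrist probe 0.61 [0.5119 0.0022 0.0658] [199. 177.]
wrist probe_rest 0.92 [ 0.4621 -0.0895 -0.005 ] [280. 185.]
wrist probe_rest 0.62 [0.3403 0.0344 0.0021] [224. 280.]
exp 283.7478271180845 227.4782645189116
[274 191  24  17 120] [ 0.4845 -0.1015  0.176 ] ((287.60003662109375, 196.8000030517578), (25.93838882446289, 10.733125686645508), 26.56505012512207)
[ 0.48658692 -0.09539639  0.33109807] [[ 9.65861846e-01 -2.59057693e-01  7.51879550e-05]
 [-2.59057676e-01 -9.65861568e-01  7.42359159e-04]
 [-1.19692695e-04 -7.36494405e-04 -9.99999722e-01]]
```

View pics/w3.png

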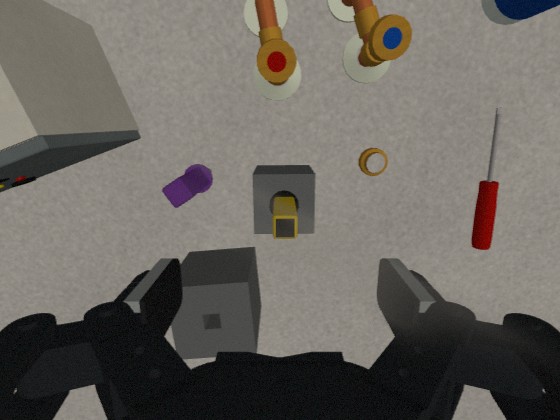

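Handle and pads are now parallel; the yellow top is centred at (285,227) and matches the expected height. I'll go down and grip.

```bash
python3 -m jog '[[-0.316,0.046,0.3,0,0,0],[-0.316,0.046,0.7,0,0,0],[-0.316,0.046,0.8,0,0,0],[-0.316,0.046,0.8,0,0,0]]'
python3 -m jog '[[0,0,0.3,0,0,0],[0,0,0.6,0,0,0],[0,0,0.8,0,0,0],[0,0,0.8,0,0,0]]'
python3 -m jog '[[0,0,0.2,0,0,0],[0,0,0.4,0,0,0],[0,0,0.45,0,0,0],[0,0,0.45,0,0,0]]'
python3 -m jog '[[0,0,0,0,0,0],[0,0,0,0,0,0],[0,0,0,0,0,0],[0,0,0,0,0,0],[0,0,0,0,0,0],[0,0,0,0,0,0]]' 10
```

```text
clock: 12.85
tool_pos: [0.4534, -0.0914, 0.2501]
orientation: [[0.966, -0.259, -0.003], [-0.259, -0.966, 0.001], [-0.003, -0.0, -1.0]]
force: [0.2, 0.1, -0.8]
finger_gap: 0.995
grasp_force: 0.0
clock: 13.25
tool_pos: [0.454, -0.0913, 0.1705]
orientation: [[0.966, -0.259, -0.003], [-0.259, -0.966, 0.001], [-0.003, -0.001, -1.0]]
force: [-0.4, -0.4, -0.2]
finger_gap: 0.998
grasp_force: 0.0
clock: 13.65
tool_pos: [0.4554, -0.0915, 0.1274]
orientation: [[0.966, -0.259, 0.002], [-0.259, -0.966, -0.0], [0.002, -0.0, -1.0]]
force: [-0.3, -0.0, -0.6]
finger_gap: 0.994
grasp_force: 0.0
clock: 14.25
tool_pos: [0.4544, -0.0914, 0.1268]
orientation: [[0.966, -0.259, 0.001], [-0.259, -0.966, -0.0], [0.001, 0.0, -1.0]]
force: [-0.7, -0.1, 3.8]
finger_gap: 0.273
grasp_force: 59.9
```

```bash
python3 -m jog '[[0,0,-0.15,0,0,0],[0,0,-0.4,0,0,0],[0,0,-0.7,0,0,0],[0,0,-1,0,0,0],[0,0,-1,0,0,0]]'
python3 -m jog '[[0,0,-0.4,0,0,0],[0,0,-0.7,0,0,0],[0,0,-0.7,0,0,0],[0,0,-0.7,0,0,0]]'
python3 - <<'E'
from h import *
for n in('side','top','wrist'):look(n,['tip_end','probe','door_edge'],n+'4.png')
s=bot.get_state();print(s['tool_pos'],s['orientation'])
p=s['tool_pos'];R=np.array(s['orientation']);print('exp tip',p+R[:,2]*.107)
c=cv2.imread('pics/side4.png');cv2.imwrite('pics/side4c.png',cv2.resize(c[110:320,140:420],(800,600),interpolation=cv2.INTER_CUBIC))
E
```

```text
clock: 14.75
tool_pos: [0.4569, -0.0915, 0.23]
orientation: [[0.966, -0.259, 0.008], [-0.259, -0.966, -0.002], [0.008, -0.0, -1.0]]
force: [2.2, -0.2, -1.2]
finger_gap: 0.274
grasp_force: 59.5
clock: 15.15
tool_pos: [0.4537, -0.0913, 0.2954]
orientation: [[0.966, -0.259, -0.001], [-0.259, -0.966, 0.0], [-0.001, 0.0, -1.0]]
force: [0.5, -0.1, -1.8]
finger_gap: 0.269
grasp_force: 59.5
side tip_end 0.43 [ 0.4561 -0.0915  0.1932] [225. 218.]
side probe 0.85 [ 0.4543 -0.0925  0.2513] [222. 196.]
side probe 0.84 [5.089e-01 4.000e-04 6.500e-02] [243. 229.]
side door_edge 0.68 [0.5763 0.0759 0.1927] [260. 165.]
top tip_end 0.37 [ 0.6546  0.2081 -0.0018] [206. 190.]
top probe 0.71 [ 3.970e-01 -3.787e-01 -2.000e-04] [385. 270.]
top probe 0.57 [0.5118 0.0031 0.0696] [267. 231.]
top door_edge 0.87 [0.577  0.0791 0.1989] [239. 202.]
wrist tip_end 0.58 [ 0.4563 -0.0941  0.1875] [283. 203.]
wrist probe 0.82 [ 0.4557 -0.0885  0.2535] [275. 234.]
wrist probe 0.59 [0.5083 0.0033 0.0657] [186. 155.]
[ 0.45406899 -0.0913012   0.29621549] [[ 9.65950831e-01 -2.58725685e-01 -1.06332021e-04]
 [-2.58725687e-01 -9.65950837e-01 -6.13091957e-06]
 [-1.01125278e-04  3.34329919e-05 -9.99999994e-01]]
exp tip [ 0.45405761 -0.09130186  0.18921549]
```

View pics/side4c.png

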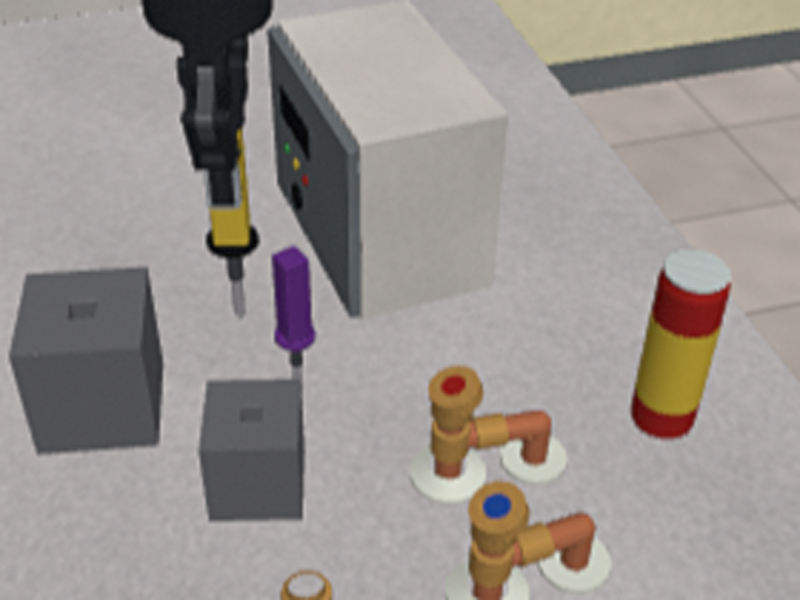

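Probe lifted cleanly at pixel (221,195), held straight, and the door is flush. The tip measures 107 mm below the TCP, as planned. I'll tilt to the face and hover.

```bash
python3 -m jog '[[0.15,0.01,0,0.008,0.04,0],[0.3,0.02,0,0.016,0.08,0],[0.45,0.03,0,0.024,0.12,0],[0.6,0.04,0,0.032,0.16,0],[0.63,0.04,0,0.038,0.187,0],[0.63,0.04,0,0.038,0.187,0],[0.63,0.04,0,0.038,0.187,0]]'
cat > go.py <<'E'
from h import *
n=np.array([-np.sin(.3)*np.cos(-.06),-np.sin(.3)*np.sin(-.06),np.cos(.3)])
dot=np.array([.609,-.126,.105])
def togo(h,L=.107):
    P=[];
    for i in range(3): s=bot.get_state();P.append(s['tool_pos'])
    p=np.mean(P,0);R=np.array(s['orientation'])
    print('tcp',p,'tip',p+L*R[:,2],'shift frac',(R.T@(dot+(L+h)*n-p)*10).round(3),'tilt err deg',np.degrees(np.arccos(min(1,-R[:,2]@n))).round(2), 'turn frac',(R.T@np.cross(R[:,2],-n)/(np.pi/2)).round(4),'F',np.round(s['force'],2),s['clock'])
E
python3 -c "
from go import *
togo(.025)"
```

```text
clock: 16.45
tool_pos: [0.5136, -0.1114, 0.2963]
orientation: [[0.923, -0.25, 0.294], [-0.256, -0.966, -0.018], [0.288, -0.058, -0.956]]
force: [-0.7, -1.0, -0.8]
finger_gap: 0.269
grasp_force: 59.5
tcp [ 0.51356898 -0.11139419  0.29630628] tip [ 0.54499641 -0.1133409   0.19404423] shift frac [0.365 0.015 0.791] tilt err deg 0.08 turn frac [ 0.0005  0.0007 -0.    ] F [-0.68 -1.05 -0.78] 16.45
```

```bash
python3 -m jog '[[0.2,0.01,0.2,0,0,0],[0.365,0.015,0.5,0,0,0],[0.365,0.015,0.7,0,0,0],[0.365,0.015,0.79,0,0,0],[0.365,0.015,0.79,0,0,0],[0.365,0.015,0.79,0,0,0]]'
python3 - <<'E'
from go import *
togo(.005)
from fit import P,mom,softred
for m in('wrist','side','top'):
    c=look(m,['tip_end','flow_spot','door_edge'],m+'5.png');print('dot px',P(c,dot)[0])
    if m=='wrist':
        im=c['color'];u,v=P(c,dot)[0].astype(int);u=np.clip(u,70,490);v=np.clip(v,60,360)
        a=cv2.resize(im[v-60:v+60,u-70:u+70],None,fx=4,fy=4,interpolation=cv2.INTER_CUBIC)
    if m=='side':
        u,v=P(c,dot)[0].astype(int);b=cv2.resize(c['color'][v-60:v+30,u-50:u+50],(533,480),interpolation=cv2.INTER_CUBIC)
cv2.imwrite('pics/c5.png',cv2.resize(np.hstack([a,b]),(800,351)))
E
```

```text
clock: 17.05
tool_pos: [0.5709, -0.1235, 0.2322]
orientation: [[0.922, -0.25, 0.296], [-0.256, -0.967, -0.018], [0.29, -0.059, -0.955]]
force: [0.7, -0.6, -0.9]
finger_gap: 0.275
grasp_force: 59.5
tcp [ 0.57085126 -0.12353124  0.232172  ] tip [ 0.60248634 -0.12548077  0.12997405] shift frac [-0.01   0.004  0.208] tilt err deg 0.05 turn frac [ 0.0002 -0.0005  0.    ] F [ 0.66 -0.57 -0.91] 17.05
wrist tip_end 0.61 [ 0.6058 -0.1303  0.1296] [285. 203.]
wrist tip_end 0.28 [ 0.6228 -0.4333  0.003 ] [545. 126.]
wrist flow_spot 0.66 [ 0.6104 -0.128   0.1029] [282. 200.]
dot px [280.02940903 201.78160099]
side tip_end 0.37 [ 0.6045 -0.1281  0.1312] [297. 238.]
side flow_spot 0.8 [ 0.608  -0.1228  0.1021] [298. 245.]
side door_edge 0.93 [0.5805 0.076  0.1953] [262. 164.]
side door_edge 0.25 [ 0.6057 -0.128   0.1299] [298. 238.]
dot px [298.5847204  244.97834955]
top flow_spot 0.74 [0.5768 0.0815 0.1979] [238. 203.]
top flow_spot 0.39 [ 0.608  -0.1265  0.0992] [309. 199.]
top door_edge 0.83 [0.5763 0.0792 0.1983] [239. 203.]
dot px [308.7690791  198.52926005]
```

View pics/c5.png

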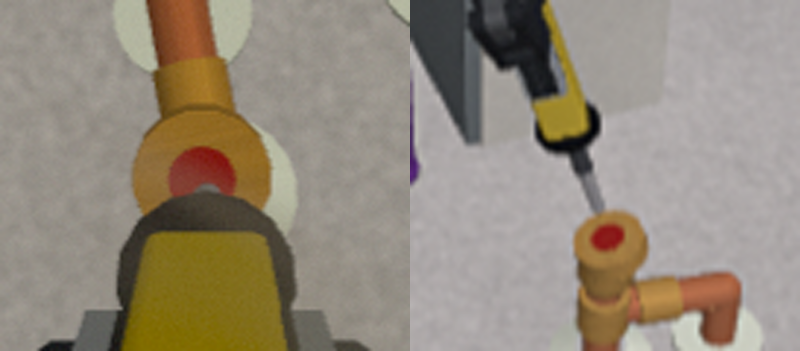

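The left view shows the dot at (203,180) with the tip just over it at (207,188); the right view has the tip aimed at the dot along the face's normal. I'll go in slowly and watch the force.

```bash
python3 -m jog '[[-0.01,0,0.06,0,0,0],[-0.01,0,0.12,0,0,0],[-0.01,0,0.17,0,0,0],[-0.01,0,0.2,0,0,0],[-0.01,0,0.2,0,0,0],[-0.01,0,0.2,0,0,0]]'
python3 -m jog '[[0,0,0.02,0,0,0],[0,0,0.04,0,0,0],[0,0,0.04,0,0,0],[0,0,0.04,0,0,0]]'
python3 -c "
from go import *
for i in range(3): togo(-.007);bot.camera('side')"
python3 -m jog '[[0,0,0.01,0,0,0],[0,0,0.02,0,0,0],[0,0,0.02,0,0,0],[0,0,0.02,0,0,0]]'
python3 -c "
from go import *
for i in range(3): togo(-.007);bot.camera('side')"
```

```text
clock: 18.35
tool_pos: [0.5755, -0.1238, 0.2118]
orientation: [[0.922, -0.25, 0.295], [-0.256, -0.966, -0.018], [0.289, -0.059, -0.955]]
force: [0.8, -0.8, -1.0]
finger_gap: 0.273
grasp_force: 59.5
clock: 18.75
tool_pos: [0.5766, -0.1239, 0.208]
orientation: [[0.922, -0.25, 0.295], [-0.256, -0.966, -0.018], [0.289, -0.059, -0.955]]
force: [0.6, -0.1, -2.8]
finger_gap: 0.275
grasp_force: 59.5
tcp [ 0.5766034  -0.12388874  0.20800981] tip [ 0.60812844 -0.12582466  0.10577761] shift frac [0.006 0.    0.08 ] tilt err deg 0.03 turn frac [ 0.0003  0.0002 -0.    ] F [ 0.61 -0.11 -2.8 ] 18.75
tcp [ 0.57666213 -0.12388669  0.20810052] tip [ 0.60820358 -0.12582637  0.10587344] shift frac [0.005 0.001 0.081] tilt err deg 0.03 turn frac [0.0003 0.0001 0.    ] F [-0.5   0.1  -1.33] 18.8
tcp [ 0.57665474 -0.12390101  0.2081282 ] tip [ 0.60819813 -0.12584208  0.10590175] shift frac [0.005 0.001 0.081] tilt err deg 0.03 turn frac [ 0.0003  0.0001 -0.    ] F [ 0.44 -0.61 -1.44] 18.85
clock: 19.3
tool_pos: [0.5774, -0.124, 0.2064]
orientation: [[0.922, -0.25, 0.295], [-0.256, -0.966, -0.018], [0.29, -0.059, -0.955]]
force: [-0.4, 0.3, 0.4]
finger_gap: 0.274
grasp_force: 59.5
tcp [ 0.57737665 -0.12398061  0.20637339] tip [ 0.60895235 -0.12593657  0.1041572 ] shift frac [0.003 0.001 0.062] tilt err deg 0.03 turn frac [ 0.0003 -0.0002  0.    ] F [-0.36  0.29  0.42] 19.3
tcp [ 0.57736228 -0.12397023  0.20635024] tip [ 0.60893372 -0.12592221  0.10413266] shift frac [0.004 0.001 0.062] tilt err deg 0.03 turn frac [ 0.0003 -0.0001 -0.    ] F [-1.77  0.28  0.77] 19.35
tcp [ 0.57737933 -0.12396435  0.20640049] tip [ 0.60896231 -0.12591985  0.10418654] shift frac [0.003 0.001 0.062] tilt err deg 0.03 turn frac [ 0.0003 -0.0002 -0.    ] F [-1.07 -0.28  1.35] 19.4
```

```bash
cat > ff.py <<'E'
from go import *
F=[]
for i in range(12): bot.camera('side');F.append(np.array(bot.get_state()['force'])@n)
print('axial force raw',np.mean(F).round(2),'+-',(np.std(F)/12**.5).round(2));togo(-.007)
E
python3 ff.py
python3 -m jog '[[0,0,0.01,0,0,0],[0,0,0.02,0,0,0],[0,0,0.03,0,0,0],[0,0,0.03,0,0,0],[0,0,0.03,0,0,0]]'
python3 ff.py
```

```text
axial force raw 0.12 +- 0.15
tcp [ 0.57734915 -0.12393506  0.20623969] tip [ 0.60891502 -0.12587676  0.10402019] shift frac [0.004 0.001 0.061] tilt err deg 0.02 turn frac [ 0.0003 -0.0001  0.    ] F [ 0.22 -0.14 -0.63] 20.05
clock: 20.55
tool_pos: [0.5782, -0.124, 0.2034]
orientation: [[0.922, -0.25, 0.295], [-0.256, -0.966, -0.018], [0.29, -0.059, -0.955]]
force: [-0.6, -0.5, 1.0]
finger_gap: 0.272
grasp_force: 59.5
axial force raw 1.09 +- 0.09
tcp [ 0.57816827 -0.12402208  0.20335759] tip [ 0.60972173 -0.12596735  0.10113433] shift frac [0.005 0.    0.031] tilt err deg 0.03 turn frac [ 0.0003 -0.     -0.    ] F [-0.77 -0.13  1.59] 21.15
```

```bash
python3 -m jog '[[0,0,0.01,0,0,0],[0,0,0.02,0,0,0],[0,0,0.026,0,0,0],[0,0,0.026,0,0,0],[0,0,0.026,0,0,0],[0,0,0.026,0,0,0]]'
python3 ff.py
python3 - <<'E'
from go import *
from fit import P
c=look('side',['tip_end','flow_spot','door_edge','probe'],'side6.png')
u,v=P(c,dot)[0].astype(int);b=cv2.resize(c['color'][v-100:v+50,u-90:u+90],(540,450),interpolation=cv2.INTER_CUBIC)
c=look('wrist',['flow_spot'],'w6.png');u,v=P(c,dot)[0].astype(int)
a=cv2.resize(c['color'][v-35:v+40,u-20:u+23],(258,450),interpolation=cv2.INTER_CUBIC)
cv2.imwrite('pics/c6.png',np.hstack([a,b]))
E
```

```text
clock: 21.75
tool_pos: [0.5789, -0.1241, 0.2009]
orientation: [[0.922, -0.25, 0.295], [-0.256, -0.966, -0.018], [0.29, -0.059, -0.955]]
force: [-0.6, -0.4, 1.8]
finger_gap: 0.275
grasp_force: 59.6
axial force raw 1.65 +- 0.13
tcp [ 0.57890014 -0.12402626  0.20082162] tip [ 0.61044108 -0.12596464  0.09859436] shift frac [0.005 0.001 0.005] tilt err deg 0.03 turn frac [ 0.0003  0.0001 -0.    ] F [-0.32 -0.85  0.88] 22.35
side tip_end 0.69 [ 0.6066 -0.1232  0.1069] [297. 244.]
side flow_spot 0.56 [ 0.607  -0.1215  0.1004] [297. 245.]
side probe 0.95 [0.5093 0.0025 0.0633] [243. 229.]
side probe 0.77 [ 0.5923 -0.1285  0.1604] [293. 229.]
wrist flow_spot 0.9 [ 0.6136 -0.1271  0.1068] [280. 203.]
wrist flow_spot 0.26 [ 0.4593 -0.0908 -0.0061] [289. 354.]
```

View pics/c6.png

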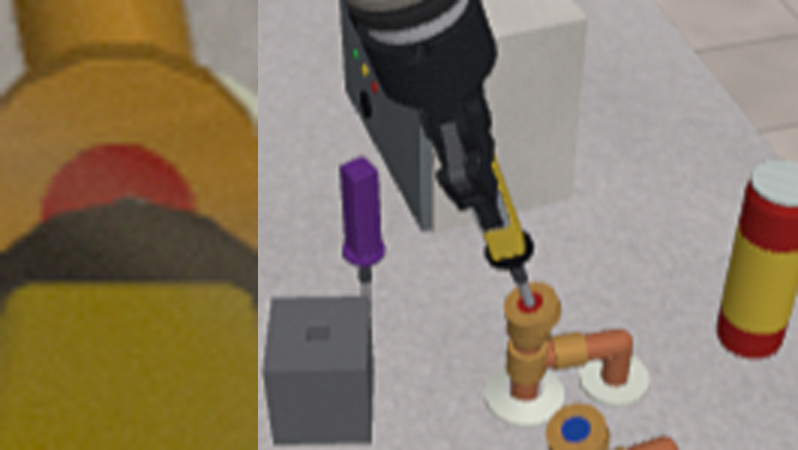

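The tip rests on the red dot at crop (530,300), the probe is square to the face, and the spring carries about 2.9 N. The door is flush, so I'll hand in.

```bash
python3 -c "
from rig import bot
print(bot.close_job())"
```

```text
the job is handed in; nothing more can be done
None
```

The door is shut on its catch, and the yellow probe is held square on the red dot with its tip about half-way in (about 2.9 N); I handed the job in at about 22.5 s and the verdict is not known.

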